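Stack the washed trays in a staggered tower

ROBOT

A 7-joint arm with a two-finger parallel gripper is mounted at the origin on a cart in front of the work surface, level with it; the furniture and walls round the work are solid. World frame = base frame: x ahead of the robot, y to its left, z up, the work surface at z = 0. Lengths are in m, angles in rad, forces in N, time in s.
With the tool pointing down it reaches from about 0.35 to 0.9 m from the base axis. Payload 7.2 kg.
Tool frame: the origin (TCP) lies midway between the tips of the shut fingers; the grasp point (between the pads) lies 19 mm behind it (arm.hold_point_z is the z of the grasp point in the tool frame, in m); z points along the fingers, y is the direction in which the jaws open and shut (so a half turn about z gives the same grasp; the last joint's range is limited). The gripper opens to 85 mm and grips with 20 to 120 N. Pads are 22 mm wide; open, the fingers measure 114 mm over their backs; the gripper's body (76 mm by 85 mm) begins 54 mm behind the grasp point. The pads swing forward as they close: fully open they stand 13 mm farther back than shut.
Start: joints at [-1.22, 0.411, -0.013, 1.596, 0.006, 1.134, -0.082], TCP at [0.254, 0.571, 0.231] pointing down, gripper open.
Joint ranges: [-2.95, 2.95], [-0.29, 1.99], [-1.47, 1.44], [0.14, 2.54], [-1.03, 4.17], [0.13, 1.85], [-2.86, 2.86]. Speed limits (rad/s): [2.39, 2.39, 3.01, 3.01, 3.14, 3.14, 3.14].

INTERFACE

Orientations are given as a rotation vector (axis times angle).
In Python, from workcell import status, viewer, close_job, trace, arm gives the robot as it stands. The module is installed in compiled form; this text tells all that it offers.
- The arm moves only by the tool apply_moves, never from a script. Its argument "commands" is a list that holds one entry, the list of rows, each a list of 7 numbers: the opening, from 0 (shut) to 1 (fully open), then the shift along the tool's x, y, z in units of 40 mm (1.0 is 40 mm), then the turn, a rotation vector about the tool's x, y, z in units of 8 degrees (1.0 is 8 degrees). A call has 1 to 8 rows; each row is the pose to reach, as a shift and turn from the pose measured when the call began, along the tool's axes at that moment; what a row does not reach only later rows make up. A row lasts 1/10 s, in which the tool goes at most 50 mm and 8.59 degrees, less where a joint would pass 70% of its speed; a pose out of reach is approached as far as the arm can. A call with a gripper value outside its range is refused whole. The fingers move at their own pace and stop on an object; "force" is the grip in N (left out, the last holds). Time passes only in rows, so rows that repeat a pose let the fingers close. It gives the time, the measured TCP pose, the force and the opening at its end, in the units of the state.
- status.observe(): the state, without advancing time (a new reading comes with each control period).
- viewer.read_camera(name): name is "scene" or "top"; returns a dict with "img" (480x640x3 uint8, blue, green, red), "mtx" (3x3 intrinsics, pixels), "origin" and "attitude" of the camera in the world. Camera axes: x right, y down, z forward; pixel columns grow to the right and rows downward; lengths in m; the calibration is good to about 2 mm. A picture is of the moment at which its call begins. There is no depth.
- close_job(): hands the job in, once; it reports no verdict.
Trained networks look in a picture, given as the dict that the camera call returned (one of the last four; its "shot" number tells which), for a name from the list of things; names that differ only in an ending like _2 or _b are one class to them, and where a whole thing is asked for, a point or a joint stands for the part that bears it (a point fixed in the world has none). Each returns a list of dicts, best first, with "confidence" (0 to 1); they miss things now and then, are a little off and sometimes report something else, mostly with a low value. They report only what shows in the picture. A call takes as long as a camera call. They do not tell look-alikes from the thing itself.
- trace(picture, target): "mask" (480x640 bool, what is visible of it) and "rect" ([left, top, right, bottom] in pixels, round what is visible of it).
The state is a dict: "clock": time; "joints": joint angles; "qvel": joint speeds; "joint_torque": joint torques, N m; "tool_pos": TCP position; "eef_rot": TCP orientation; "contact_force": force on the tool from outside, world axes, zero at the start; "torque": the same for the moment, N m; "opening": finger opening in m.
Only numpy, scipy, OpenCV 4.12 (cv2) and the standard library are available. Lean on these libraries where they do the work, as an engineer would, in place of code of your own. Each camera call takes 0.05 s, during which the arm holds its last target. There are 200 camera calls.

TASK

Two washed trays, a green and a yellow one, lie drying on the sloping rack; stack them squarely in line on the blue tray, the green one first and the yellow one on it, their thumb ledges pointing alternately to opposite sides. Each tray must sit staggered, flat on the rim of the tray below, its foot caught between that tray's lip and its low bead, and be pressed down firmly (about 10 N) there. Set the trays down, do not drop them, and leave the other things standing where they are.

Things in the scene. Friction and masses are not known exactly. Their poses are not given: they have to be found in the camera images.
- base_tray: Blue tray, bottom of the stack, held fast to the worktop by 9 mm suction feet. All 3 trays have one shape, 120 x 60 mm: x along the length towards the thumb ledge, y across, z up out of the open top; origin under the middle of the length, level with the underside. Heel at x = -60, ledge end at +60, flat parallel sides at y = -30 and +30, rim at z = 38, walls 4 mm. 
- green_tray: Green loose tray, shaped as the blue one, 0.17 to 0.35 kg. Starts in either bay of the rack, ledge at the upper end, its z tilted 27 degrees to the robot's left. Grip it across its 60 mm width, near x = -10 (middle of the open box, centre of mass), z about 26. Its flat foot runs from x = -60 to +35 (95 mm long, z = 0); from +35 to +40 the underside is at z = 6, under the ledge at z = 30.
- yellow_tray: Yellow loose tray, same shape, axes, mass and way of lying as the green one, in the other bay; 56 mm between the two. Seated: a tray turned half round against the one below lies flat between its lip and bead with 2 mm of play lengthwise; its origin is then at x = -22 to -20, y = 0, z = 38 in the frame of the tray below. With its foot on the bead it is 4 mm too high at that end.
- base_tray_lip (a point): Middle of the lip of the blue tray, at (40, 0, 42) mm in its frame: the face that the heel of the next tray must meet. Each tray has this lip, a bar across it at x = +40 to +45 that stands 8 mm above the rim (top z = 46).
- base_tray_bead (a point): Middle of the bead of the blue tray, at (-57, 0, 42) mm in its frame: top of its inner face. Each tray has this bead, a bar across its heel end at x = -60 to -57, 4 mm above the rim (top z = 42). Seat between lip and bead: 97 mm.
- base_tray_ledge (a point): Middle of the top of the blue tray's thumb ledge, a shelf 8 mm thick (x = +40 to +60, z = 30 to 38): (52.5, 0, 38) mm in its frame. It points roughly away from the robot (+x).
- green_tray_ledge (a point): Middle of the top of the green tray's thumb ledge, (52.5, 0, 38) mm in its frame.
- yellow_tray_ledge (a point): Middle of the top of the yellow tray's thumb ledge, (52.5, 0, 38) mm in its frame.
- drying_rack: Fixed rack, 240 mm wide (its y); origin under its middle. Its grey ramp, 27 degrees, falls to its -x side (z = 102 to 34), which faces the robot's left (+y), with an 11 mm stop at the low end; bays at its y = +58, -58. A wire shelf over the trays' upper ends (its x = 3 to 85, z = 204) bars a hand from straight above: come in square to the slope, leaning 27 degrees, and draw the tray out the same way.
- pepper_mill: Bystander: wooden pepper mill, 58 mm wide, 170 mm high, origin at its foot.
- salt_shaker: Bystander: glass salt shaker, 44 mm wide, 90 mm high, origin at its foot.
- beaker: Bystander: clear plastic beaker, 84 mm wide, 93 mm high, origin at its foot.
- peeler: Bystander: blue peeler lying flat, 170 x 25 x 18 mm, origin under its middle.
There are look-alikes about, which are no part of the job. Several things have the shape of the green_tray; the one meant has the colours described above.

How it is judged:
By the outcome, as a careful person would: the job done as asked, in the order asked, and still so for the second after the job is handed in, with the robot touching nothing.
It also fails if it takes over 66 s, if anything falls off the work surface, if the arm or the gripper's body presses on something with over 40 N, if the wrist force passes 120 N, or if a joint passes its speed limit or range.

## Working session

There is one attempt and no reset: what is moved stays moved. The work goes in short steps, Python scripts to look and compute and a tool call to move; the robot and the scene stay as the last step left them, time stands still between calls to the robot, and variables do not carry over. Pictures are saved under pics/ and viewed, about 8 in all and at most 12, crops included, and the job is handed in when it is done.

Besides the shell and the picture viewer there is one more tool, called after "Call:" as a command line: name --argument value ..., lists and objects as JSON in quotes. apply_moves: Moves the arm, as the interface text tells. Its arguments: {"type":"object","properties":{"commands":{"type":"array"},"force":{"type":"number"}},"required":["commands"]}

```bash
ls; mkdir -p pics
cat > look.py <<'E'
import cv2,numpy as np
from workcell import status,viewer,trace,arm
def snap(n,name):
    p=viewer.read_camera(n); cv2.imwrite(f'pics/{name}.png',p['img']); return p
E
python3 - <<'E'
from look import *
np.set_printoptions(precision=4,suppress=True)
for n in('scene','top'):
    p=snap(n,n+'0'); print(n,p['mtx'],p['origin'],p['attitude'],p['shot'])
    for t in('base_tray','green_tray','yellow_tray','drying_rack','pepper_mill','salt_shaker','beaker','peeler'):
        print(t,[(r['rect'],round(r['confidence'],2)) for r in trace(p,t)])
print(status.observe(),arm.hold_point_z)
E
```

```text
pics
scene [[453.806    0.     320.2175]
 [  0.     453.806  237.7925]
 [  0.       0.       1.    ]] [ 0.1069 -0.8861  0.8056] [-2.1912  0.5945 -0.2515] 1
base_tray [([273.7, 213.7, 322.3, 247.3], 0.66), ([357.2, 209.3, 376.5, 238.3], 0.61), ([247.7, 253.0, 276.9, 293.6], 0.16)]
green_tray [([371.8, 340.9, 416.6, 406.2], 0.92), ([360.8, 249.6, 409.8, 277.0], 0.57)]
yellow_tray []
drying_rack []
pepper_mill [([340.4, 168.9, 356.6, 221.8], 0.97)]
salt_shaker [([354.8, 209.7, 376.9, 238.6], 0.73)]
beaker [([202.8, 179.1, 236.2, 226.0], 0.69)]
peeler [([249.5, 254.0, 275.7, 293.6], 0.61)]
top [[563.108    0.     318.2908]
 [  0.     563.108  244.4635]
 [  0.       0.       1.    ]] [ 0.3476 -0.1168  1.3006] [-2.1594  2.1514 -0.1807] 2
base_tray [([233.3, 219.5, 269.9, 280.4], 0.95)]
green_tray [([442.6, 238.6, 494.8, 294.8], 0.71), ([284.5, 162.9, 301.8, 184.1], 0.53)]
yellow_tray [([347.4, 243.4, 401.8, 276.7], 0.82)]
drying_rack [([348.3, 170.2, 442.0, 289.3], 0.86)]
pepper_mill [([232.8, 149.6, 259.1, 189.8], 0.57)]
salt_shaker [([283.1, 163.3, 300.1, 186.2], 0.78), ([347.9, 246.7, 402.8, 274.7], 0.73)]
beaker [([129.7, 290.3, 176.5, 333.8], 0.83), ([284.5, 165.5, 302.1, 185.1], 0.28)]
peeler [([253.9, 314.1, 324.5, 323.7], 0.83)]
{'clock': 0.9, 'joints': array([-1.2202,  0.4111, -0.0127,  1.5962,  0.0056,  1.1343, -0.0822]), 'qvel': array([ 0.0012, -0.0004,  0.0021, -0.0016,  0.0016, -0.0003,  0.0014]), 'joint_torque': array([  0.0002, -60.0393,   0.6815, -29.974 ,   0.0141,   0.0019,
         0.    ]), 'tool_pos': array([0.2542, 0.571 , 0.2313]), 'eef_rot': array([0.653, 3.073, 0.   ]), 'contact_force': array([-0.5605,  0.4942,  0.2143]), 'torque': array([ 0.0113,  0.0138, -0.0065]), 'opening': 0.08544398087089726} -0.0187
```

View pics/top0.png

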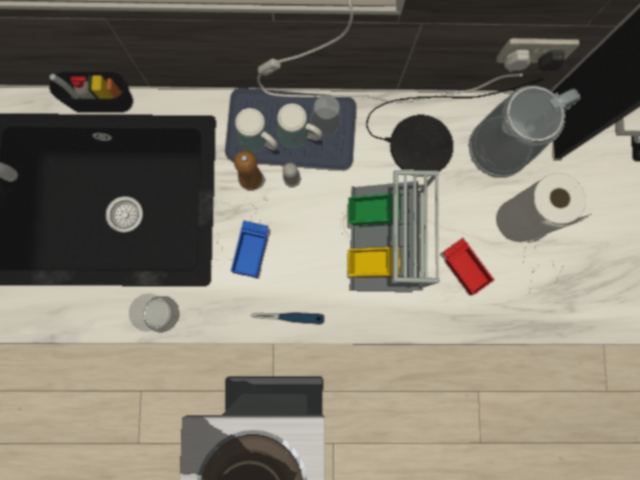

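View pics/scene0.png

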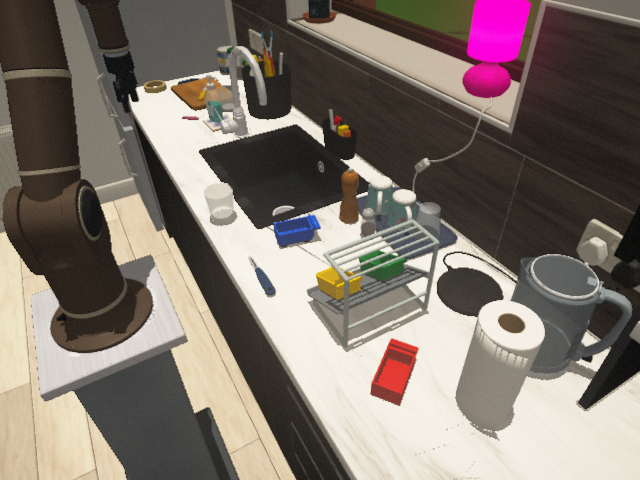

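The top image shows the green tray at (371,210), the yellow one at (371,262) and the blue base at (251,249). The red look-alike lies at (468,266), off the rack. Candidates for the target: green (371,210), yellow (371,262), red (468,266). By colour and bay, the first two are the ones meant. I'll check them in a close crop.

Run:
```python
import cv2,numpy as np
t=cv2.imread('pics/top0.png');s=cv2.imread('pics/scene0.png')
z=lambda im,x,y,w,h,W,H:cv2.resize(im[y:y+h,x:x+w],(W,H),interpolation=cv2.INTER_CUBIC)
a=np.hstack([z(t,225,160,60,0+130,0+277,600)[:, :240],z(t,340,160,110,135,0+489,600)])[:, :729]
b=np.hstack([z(s,305,215,140,130,0+500,464),z(s,265,205,65,50,0+300,231) if 0 else cv2.copyMakeBorder(z(s,265,205,65,50,300,231),0,233,0,0,cv2.BORDER_CONSTANT)])
cv2.imwrite('pics/c1.png',a);cv2.imwrite('pics/c2.png',b)
```

```text
(no output)
```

View pics/c1.png

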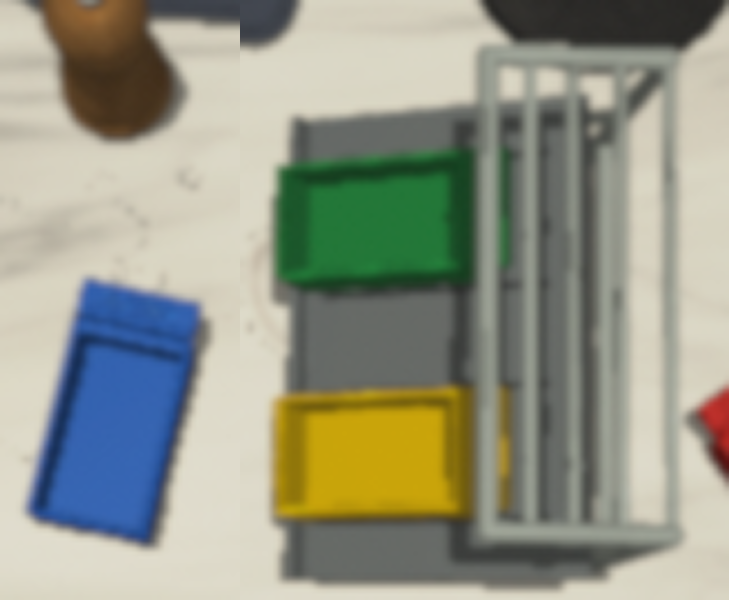

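View pics/c2.png

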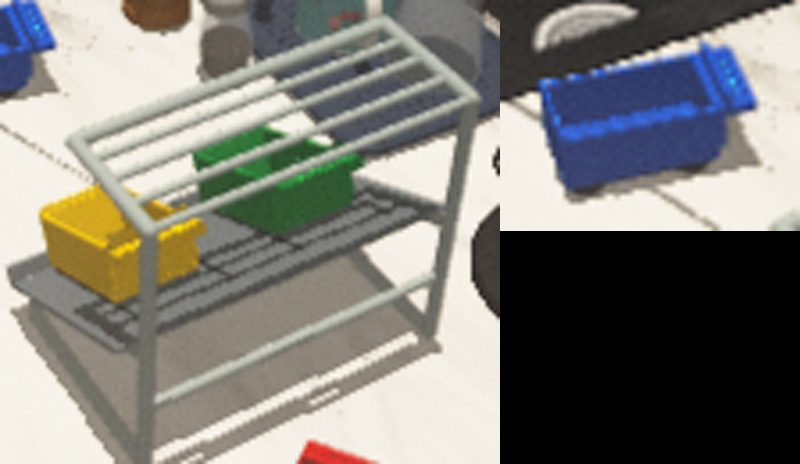

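The crop confirms both trays: ledges at the upper end (right, under the wires), heels at the low stop. The blue tray's ledge points up in the image (+x). Next I fit tray models to the colour masks in both cameras.

```bash
cat > fit.py <<'E'
import cv2,numpy as np
from scipy.optimize import minimize
from scipy.spatial.transform import Rotation as R
K={'scene':np.array([[453.806,0,320.2175],[0,453.806,237.7925],[0,0,1]]),'top':np.array([[563.108,0,318.2908],[0,563.108,244.4635],[0,0,1]])}
C={'scene':([.1069,-.8861,.8056],[-2.1912,.5945,-.2515]),'top':([.3476,-.1168,1.3006],[-2.1594,2.1514,-.1807])}
def setcam(n,p): K[n]=p['mtx'];C[n]=(p['origin'],p['attitude'])
def box(x0,x1,y,z0,z1): return np.array([[x,s*y,z] for x in(x0,x1) for s in(-1,1) for z in(z0,z1)])*1e-3
PARTS=[box(-60,35,30,0,38),box(35,40,30,6,38),box(-60,-57,30,38,42),box(40,45,30,38,46),box(40,60,30,30,38)]
def proj(P,n):
    o,a=C[n]; q=R.from_rotvec(a).inv().apply(P-np.array(o)); q=q@K[n].T; return q[:,:2]/q[:,2:]
def render(T,n,S=4):
    t,r=T; im=np.zeros((480*S,640*S),np.uint8)
    for b in PARTS:
        uv=proj(r.apply(b)+t,n); cv2.fillConvexPoly(im,cv2.convexHull(np.round(((uv+.5)*S-.5)*16).astype(np.int32)),255,shift=4)
    return cv2.resize(im,(640,480),interpolation=cv2.INTER_AREA)/255.
HUE={'blue':(100,125),'green':(55,85),'yellow':(20,32)}
def cmask(img,c,near):
    big=cv2.resize(img,None,fx=4,fy=4,interpolation=cv2.INTER_CUBIC); h=cv2.cvtColor(big,cv2.COLOR_BGR2HSV)
    m=cv2.inRange(h,(HUE[c][0],120,30),(HUE[c][1],255,255)); m=cv2.resize(m,(640,480),interpolation=cv2.INTER_AREA)/255.
    w=np.zeros_like(m); l,t,r,b=near; w[t:b,l:r]=1; return m*w
def pose(v,tilt,z=None):
    x,y,zz,yaw=v; return np.array([x,y,zz]),R.from_euler('z',yaw)*R.from_euler('y',-tilt)
def fit(masks,v0,tilt,ign={},fixz=False,wt={'top':1,'scene':1}):
    v0=np.array(v0,float); sc=np.array([.003,.003,.003,.03]); free=[0,1,3] if fixz else [0,1,2,3]
    def full(u): v=v0.copy(); v[free]+=u*sc[free]; return v
    def cost(u):
        T=pose(full(u),tilt); e=0
        for n,m in masks.items():
            d=render(T,n)-m
            if n in ign: d=np.where(ign[n]&(d>0),0,d)
            e+=wt[n]*(cv2.GaussianBlur(d,(0,0),.7)**2).sum()
        return e
    best=None
    u=np.zeros(len(free))
    for k in range(3):
        s=minimize(cost,u,method='Nelder-Mead',options=dict(initial_simplex=np.vstack([u]+[u+np.eye(len(free))[i]*(2.5 if k==0 else 1) for i in range(len(free))]),xatol=.01,fatol=.05)); u=s.x
    return full(u),s.fun
E
python3 - <<'E'
from fit import *
np.set_printoptions(precision=4,suppress=True)
I={n:cv2.imread(f'pics/{n}0.png') for n in K}
d=np.deg2rad
m={'top':cmask(I['top'],'blue',(225,210,280,290)),'scene':cmask(I['scene'],'blue',(265,205,330,255))}
for k in ({'top','scene'},{'top'},{'scene'}): print('blue',k,fit({n:m[n] for n in k},[.334,.039,.009,-.25],0,fixz=True))
print('bluez',fit(m,[.334,.039,.009,-.25],0))
ig={'top':np.zeros((480,640),bool),'scene':np.zeros((480,640),np.uint8)}
ig['top'][:,392:]=1
q=np.array([[70,140],[385,15],[478,97],[478,112],[155,245],[155,464],[135,464],[135,220]])/3.571+[305,215]
cv2.fillPoly(ig['scene'],[q.astype(np.int32)],1); ig['scene']=ig['scene']>0
for c,nt,ns,v in(('green',(340,180,410,235),(350,235,415,285),[.42,-.25,.07,-1.57]),('yellow',(340,235,410,290),(310,255,370,305),[.30,-.25,.07,-1.57])):
    m={'top':cmask(I['top'],c,nt),'scene':cmask(I['scene'],c,ns)}
    print(c,[x.sum() for x in m.values()])
    for k in (('top','scene'),('top',),('scene',)): print(c,k,fit({n:m[n] for n in k},v,d(27),ig,fixz=len(k)==1))
    if c: 
        T=fit(m,v,d(27),ig)[0]
E
```

```text
blue {'top', 'scene'} (array([ 2.0928,  2.7478,  0.009 , -2.062 ]), np.float64(2106.601457971429))
blue {'top'} (array([ 0.6828, -0.405 ,  0.009 , -0.7817]), np.float64(2652.4003214184604))
blue {'scene'} (array([ 1.879,  3.084,  0.009, -6.325]), np.float64(836.793653474286))
bluez (array([ 0.5593,  0.0401, -0.2686, -0.2648]), np.float64(1771.2795175127283))
green [np.float64(1196.4823529411765), np.float64(274.0235294117647)]
green ('top', 'scene') (array([ 104.3559,   18.9715, -200.852 , -246.7633]), np.float64(1304.0898616051609))
green ('top',) (array([ 0.4049, -0.2339,  0.07  , -1.3368]), np.float64(2640.0213732151265))
green ('scene',) (array([ 0.6241, -0.2618,  0.07  , -1.5834]), np.float64(25.028306237475658))
yellow [np.float64(1353.3803921568626), np.float64(843.564705882353)]
yellow ('top', 'scene') (array([ 1.1353,  0.8032, -1.2784, -2.3122]), np.float64(2142.928677336672))
yellow ('top',) (array([ 0.487 , -0.2446,  0.07  , -4.6126]), np.float64(40.70011983402124))
yellow ('scene',) (array([-0.3218,  0.7143,  0.07  , -1.0309]), np.float64(767.2894691188017))
```

```bash
cat > run1.py <<'E'
from fit import *
np.set_printoptions(precision=4,suppress=True)
def back(n,uv,z):
    o,a=C[n]; r=R.from_rotvec(a).apply(np.linalg.inv(K[n])@[uv[0],uv[1],1]); o=np.array(o); return o+r*(z-o[2])/r[2]
I={n:cv2.imread(f'pics/{n}0.png') for n in K}
d=np.deg2rad
if __name__=='__main__':
    b=back('top',(251,249),.03);print(b,back('scene',(296,232),.03))
    m={'top':cmask(I['top'],'blue',(225,210,280,290)),'scene':cmask(I['scene'],'blue',(265,205,330,255))}
    for k in (['top','scene'],['top'],['scene']): print('blue',k,fit({n:m[n] for n in k},[b[0],b[1],.009,-.25],0,fixz=True))
    print('bluez',fit(m,[b[0],b[1],.009,-.25],0))
    ig={'top':np.zeros((480,640),bool),'scene':np.zeros((480,640),np.uint8)}
    ig['top'][:,392:]=1
    q=np.array([[70,140],[385,15],[478,97],[478,112],[155,245],[155,464],[135,464],[135,220]])/3.571+[305,215]
    cv2.fillPoly(ig['scene'],[q.astype(np.int32)],1); ig['scene']=ig['scene']>0
    for c,nt,ns,uv in(('green',(340,180,410,235),(350,235,415,285),(375,210)),('yellow',(340,235,410,290),(310,255,370,305),(375,262))):
        m={'top':cmask(I['top'],c,nt),'scene':cmask(I['scene'],c,ns)}
        v=[*back('top',uv,.09)[:2],.065,-1.57]; print(v)
        for k in (('top','scene'),('top',),('scene',)): print(c,k,fit({n:m[n] for n in k},v,d(27),ig,fixz=len(k)==1))
E
python3 run1.py
```

```text
[0.5233 0.0091 0.03  ] [ 0.5167 -0.0012  0.03  ]
blue ['top', 'scene'] (array([ 0.524 ,  0.0109,  0.009 , -0.2384]), np.float64(151.00045655978724))
blue ['top'] (array([ 0.5231,  0.0112,  0.009 , -0.2194]), np.float64(97.32195825388845))
blue ['scene'] (array([ 0.5244,  0.0099,  0.009 , -0.2617]), np.float64(49.417852162813766))
bluez (array([ 0.5246,  0.0115,  0.0069, -0.2431]), np.float64(147.88570010759372))
[np.float64(0.6028862510533057), np.float64(-0.2670736080569061), 0.065, -1.57]
green ('top', 'scene') (array([ 0.6006, -0.2815,  0.094 , -1.5926]), np.float64(83.3474226072887))
green ('top',) (array([ 0.6065, -0.2837,  0.065 , -1.5974]), np.float64(33.35840233905665))
green ('scene',) (array([ 0.6278, -0.2575,  0.065 , -1.5866]), np.float64(25.408629995674445))
[np.float64(0.4878770787211011), np.float64(-0.26563046391272854), 0.065, -1.57]
yellow ('top', 'scene') (array([ 0.4894, -0.2802,  0.0621, -1.5993]), np.float64(16.200225843955693))
yellow ('top',) (array([ 0.4891, -0.2794,  0.065 , -1.5842]), np.float64(2.2429144773847236))
yellow ('scene',) (array([ 0.488 , -0.2826,  0.065 , -1.6232]), np.float64(11.276582411041177))
```

Run:
```python
from run1 import *
def ov(n,l,t,r,b,poses,W):
    s=W/(r-l); im=cv2.resize(I[n][t:b,l:r],None,fx=s,fy=s,interpolation=cv2.INTER_CUBIC)
    big=im.copy()
    for c,v,tl in poses:
        m=(render(pose(v,tl),n)[t:b,l:r]); M=cv2.resize(m,(im.shape[1],im.shape[0]),interpolation=cv2.INTER_LINEAR)
        cv2.drawContours(big,cv2.findContours((M>.5).astype(np.uint8),0,1)[0],-1,(255,255,255),1)
        k=cmask(I[n],c,(l,t,r,b))[t:b,l:r]; M=cv2.resize(k,(im.shape[1],im.shape[0]))
        cv2.drawContours(big,cv2.findContours((M>.5).astype(np.uint8),0,1)[0],-1,(255,0,255),1)
    return cv2.resize(big,(400,300)) if 0 else big
B=('blue',[.524,.0109,.009,-.2384],0);G=('green',[.6065,-.2837,.063,-1.5974],d(27));Y=('yellow',[.4894,-.2802,.0621,-1.5993],d(27))
a=ov('top',225,205,285,290,[B],260);b=ov('top',340,180,410,290,[G,Y],234)
c=ov('scene',265,200,335,260,[B],300);e=ov('scene',310,230,420,305,[G,Y],440)
o=np.zeros((600,800,3),np.uint8)
for im,x,y in((a,0,0),(c,0,370),(b,265,0),(e,360,300)):
    h,w=im.shape[:2];h=min(h,600-y);w=min(w,800-x);o[y:y+h,x:x+w]=im[:h,:w]
cv2.imwrite('pics/ov1.png',o)
```

```text
(no output)
```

View pics/ov1.png

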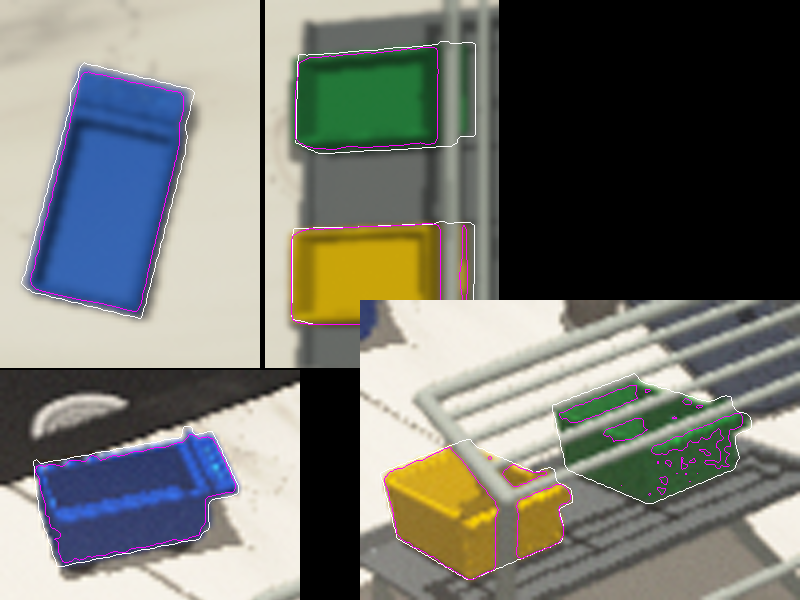

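The contours fit well. The colour thresholds clip blue slightly and shaded green badly, so I refit with looser ones.

```bash
sed -i 's/(HUE\[c\]\[0\],120,30)/(HUE[c][0],SAT[c],15)/; s/^HUE=.*/&\nSAT={"blue":75,"green":75,"yellow":120}/; s/(100,125)/(95,130)/; s/(55,85)/(45,90)/' fit.py; python3 run1.py
```

```text
[0.5233 0.0091 0.03  ] [ 0.5167 -0.0012  0.03  ]
blue ['top', 'scene'] (array([ 0.524 ,  0.0109,  0.009 , -0.2378]), np.float64(66.34824514637867))
blue ['top'] (array([ 0.5237,  0.0115,  0.009 , -0.2235]), np.float64(45.57120930281792))
blue ['scene'] (array([ 0.5245,  0.0094,  0.009 , -0.2471]), np.float64(13.895233832818214))
bluez (array([ 0.5246,  0.0117,  0.0067, -0.2294]), np.float64(58.19967805059953))
[np.float64(0.6028862510533057), np.float64(-0.2670736080569061), 0.065, -1.57]
green ('top', 'scene') (array([ 0.6065, -0.2821,  0.0636, -1.5964]), np.float64(7.658016862629099))
green ('top',) (array([ 0.6064, -0.282 ,  0.065 , -1.5949]), np.float64(6.433377289873125))
green ('scene',) (array([ 0.6049, -0.2831,  0.065 , -1.6077]), np.float64(1.416107519949144))
[np.float64(0.4878770787211011), np.float64(-0.26563046391272854), 0.065, -1.57]
yellow ('top', 'scene') (array([ 0.4894, -0.2802,  0.0621, -1.5993]), np.float64(16.200225843955693))
yellow ('top',) (array([ 0.4891, -0.2794,  0.065 , -1.5842]), np.float64(2.2429144773847236))
yellow ('scene',) (array([ 0.488 , -0.2826,  0.065 , -1.6232]), np.float64(11.276582411041177))
```

Run:
```python
from run1 import *
import fit as F
for s in(40,55,95,120):
    F.SAT['blue']=s
    m={'top':cmask(I['top'],'blue',(225,210,280,290)),'scene':cmask(I['scene'],'blue',(265,205,330,255))}
    for k in (['top','scene'],['top'],['scene']): print(s,k,fit({n:m[n] for n in k},[.524,.011,.009,-.235],0,fixz=True))
# minAreaRect of rim-ish on rectified plane z=.047
F.SAT['blue']=60
m=cmask(I['top'],'blue',(225,210,280,290)); ys,xs=np.nonzero(m>.5)
P=np.array([back('top',(x,y),.047)[:2] for x,y in zip(xs,ys)],np.float32)*1000
print(cv2.minAreaRect(P)); u,sv,vt=np.linalg.svd(P-P.mean(0),full_matrices=False); print(P.mean(0),np.arctan(vt[0,1]/vt[0,0]))
```

```text
40 ['top', 'scene'] (array([ 0.5243,  0.0111,  0.009 , -0.2239]), np.float64(28.852787455560176))
40 ['top'] (array([ 0.5241,  0.0116,  0.009 , -0.2248]), np.float64(16.80501843942806))
40 ['scene'] (array([ 0.5244,  0.0092,  0.009 , -0.2367]), np.float64(4.851535643011189))
55 ['top', 'scene'] (array([ 0.5244,  0.011 ,  0.009 , -0.2311]), np.float64(43.1338878666835))
55 ['top'] (array([ 0.5239,  0.0114,  0.009 , -0.2285]), np.float64(27.996733197150917))
55 ['scene'] (array([ 0.5245,  0.0094,  0.009 , -0.2422]), np.float64(7.923660365349654))
95 ['top', 'scene'] (array([ 0.5242,  0.0109,  0.009 , -0.2236]), np.float64(94.4904481102381))
95 ['top'] (array([ 0.5238,  0.0112,  0.009 , -0.2171]), np.float64(65.9975366452423))
95 ['scene'] (array([ 0.5244,  0.0098,  0.009 , -0.26  ]), np.float64(22.764001562318885))
120 ['top', 'scene'] (array([ 0.524 ,  0.0108,  0.009 , -0.2378]), np.float64(151.54334180790516))
120 ['top'] (array([ 0.5234,  0.0109,  0.009 , -0.215 ]), np.float64(97.02165910299509))
120 ['scene'] (array([ 0.5248,  0.0106,  0.009 , -0.2737]), np.float64(49.30111626290555))
((522.146240234375, 9.970268249511719), (61.7130126953125, 119.90216064453125), 77.68805694580078)
[521.4723  10.2859] -0.20750634
```

```bash
cat > plan.py <<'E'
import sys,numpy as np
from scipy.spatial.transform import Rotation as R
from workcell import status
np.set_printoptions(precision=4,suppress=True)
d=np.deg2rad
YAWB=-0.228
BLUE=(np.array([.5243,.0110,.009]),R.from_euler('z',YAWB))
rk=R.from_euler('z',-1.595)*R.from_euler('y',-d(27))
RACK={'g':(np.array([.6063,-.2820,.063]),rk),'y':(np.array([.4892,-.2802,.063]),rk)}
FLIP=R.from_matrix(np.diag([-1.,1,-1]))
def seat(c,off=0.,up=0.,lat=0.):  # tray pose in blue frame; off = mm away from nominal seat middle, away from the blocking lip
    o,r=BLUE
    # green: heel meets blue's lip (+x side), yellow: heel meets green's lip (-x side)
    if c=='g': p=np.array([-21-off,lat,38+up]); rr=r*R.from_euler('z',np.pi)
    else: p=np.array([off,lat,76+up]); rr=r
    return o+r.apply(p*1e-3),rr
def tcp(T,h=0.,gx=-10.,gz=26.):
    o,r=T; return o+r.apply(np.array([gx,0,gz-18.7+h])*1e-3),r*FLIP
def rel(target):
    s=status.observe(); p,r=s['tool_pos'],R.from_rotvec(s['eef_rot'])
    sh=r.inv().apply(target[0]-p)/.04; tn=(r.inv()*target[1]).as_rotvec()/d(8)
    print('t',round(s['clock'],2),'pos',p,'open',round(s['opening'],4),'F',s['contact_force'],'M',s['torque'])
    print('target',target[0],'SHIFT',sh.round(3),'TURN',tn.round(3),'rows>=',round(max(np.linalg.norm(sh)*.8,np.linalg.norm(tn)*8/8.59),1))
E
python3 - <<'E'
from plan import *
from run1 import back
print('mill',back('top',(250,185),0),'shelf edge',back('top',(393,210),.204),back('top',(393,262),.204),'peeler',back('top',(290,318),0))
t=tcp(RACK['g'],120); rel(t)
rel((np.array([.52,-.10,.25]),t[1]))
E
```

```text
mill [0.6802 0.0174 0.    ] shelf edge [ 0.5791 -0.2889  0.204 ] [ 0.4748 -0.2871  0.204 ] peeler [ 0.3684 -0.0801  0.    ]
t 0.9 pos [0.2542 0.571  0.2313] open 0.0854 F [-0.5605  0.4942  0.2143] M [ 0.0113  0.0138 -0.0065]
target [ 0.6079 -0.2153  0.1719] SHIFT [-16.073 -14.363   1.485] TURN [ 1.983 -2.974  8.26 ] rows>= 17.3
t 0.9 pos [0.2542 0.571  0.2313] open 0.0854 F [-0.5605  0.4942  0.2143] M [ 0.0113  0.0138 -0.0065]
target [ 0.52 -0.1   0.25] SHIFT [-12.893 -12.623  -0.468] TURN [ 1.983 -2.974  8.26 ] rows>= 14.4
```

Call:
apply_moves --commands '[[[1,-12.9,-12.6,-0.47,1.98,-2.97,8.26],[1,-12.9,-12.6,-0.47,1.98,-2.97,8.26],[1,-12.9,-12.6,-0.47,1.98,-2.97,8.26],[1,-12.9,-12.6,-0.47,1.98,-2.97,8.26],[1,-12.9,-12.6,-0.47,1.98,-2.97,8.26],[1,-12.9,-12.6,-0.47,1.98,-2.97,8.26],[1,-12.9,-12.6,-0.47,1.98,-2.97,8.26],[1,-12.9,-12.6,-0.47,1.98,-2.97,8.26]]]'

```text
clock: 1.7
tool_pos: [0.4022, 0.198, 0.2421]
eef_rot: [1.947, 1.997, -0.459]
contact_force: [1.3, -0.1, -1.0]
opening: 0.0856
```

Run:
```python
from plan import *
t=tcp(RACK['g'],120); rel(t); rel((t[0]+[0,.03,.06],t[1]))
print(status.observe()['joints'])
```

```text
t 1.7 pos [0.4022 0.198  0.2421] open 0.0856 F [ 1.3218 -0.0885 -0.9668] M [ 0.436  -0.0672  0.0075]
target [ 0.6079 -0.2153  0.1719] SHIFT [-8.65   4.92   6.104] TURN [ 0.086 -0.131  0.336] rows>= 9.3
t 1.7 pos [0.4022 0.198  0.2421] open 0.0856 F [ 1.3218 -0.0885 -0.9668] M [ 0.436  -0.0672  0.0075]
target [ 0.6079 -0.1853  0.2319] SHIFT [-8.632  4.922  4.427] TURN [ 0.086 -0.131  0.336] rows>= 8.7
[-1.1104  0.2856  0.3711  1.868   0.2355  1.3246 -0.8061]
```

Call:
apply_moves --commands '[[[1,-8.63,4.92,4.43,0.09,-0.13,0.34],[1,-8.63,4.92,4.43,0.09,-0.13,0.34],[1,-8.63,4.92,4.43,0.09,-0.13,0.34],[1,-8.63,4.92,4.43,0.09,-0.13,0.34],[1,-8.63,4.92,4.43,0.09,-0.13,0.34],[1,-8.63,4.92,4.43,0.09,-0.13,0.34],[1,-8.63,4.92,4.43,0.09,-0.13,0.34],[1,-8.63,4.92,4.43,0.09,-0.13,0.34]]]'

```text
clock: 2.5
tool_pos: [0.5915, -0.1548, 0.2327]
eef_rot: [1.985, 1.937, -0.476]
contact_force: [1.6, 1.2, 0.5]
opening: 0.0854
```

Run:
```python
from plan import *
t=tcp(RACK['g'],100); rel(t)
print(status.observe()['joints'])
```

```text
t 2.5 pos [ 0.5915 -0.1548  0.2327] open 0.0854 F [1.6169 1.2007 0.4777] M [ 0.5127 -0.0708  0.0406]
target [ 0.6077 -0.2244  0.1541] SHIFT [-0.651  0.445  2.537] TURN [ 0.002 -0.004 -0.001] rows>= 2.1
[-0.5076  0.4318  0.5696  1.7441  0.2817  1.0469 -0.1488]
```

Call:
apply_moves --commands '[[[1,-0.651,0.445,2.54,0,0,0],[1,-0.651,0.445,2.54,0,0,0],[1,-0.651,0.445,2.54,0,0,0],[1,-0.651,0.445,2.54,0,0,0],[1,-0.651,0.445,2.54,0,0,0]]]'

```text
clock: 3.0
tool_pos: [0.6084, -0.2234, 0.1546]
eef_rot: [1.984, 1.938, -0.474]
contact_force: [0.7, 0.7, 0.5]
opening: 0.0858
```

Run:
```python
from look import *
from plan import *
t=tcp(RACK['g'],0); rel(t); print(status.observe()['joints'])
a=snap('top','p2')['img'][150:300,330:530]; b=snap('scene','p2s')['img'][200:320,290:450]
cv2.imwrite('pics/p2c.png',np.vstack([cv2.resize(a,(400,300),interpolation=cv2.INTER_CUBIC),cv2.resize(b,(400,300),interpolation=cv2.INTER_CUBIC)]))
```

```text
t 3.0 pos [ 0.6084 -0.2234  0.1546] open 0.0858 F [0.7158 0.6608 0.5304] M [ 0.4495 -0.0257 -0.0156]
target [ 0.6066 -0.2698  0.065 ] SHIFT [-0.018 -0.022  2.524] TURN [ 0.012 -0.007  0.003] rows>= 2.0
[-0.3652  0.5592  0.5534  1.7658  0.2466  0.8573 -0.0717]
```

View pics/p2c.png

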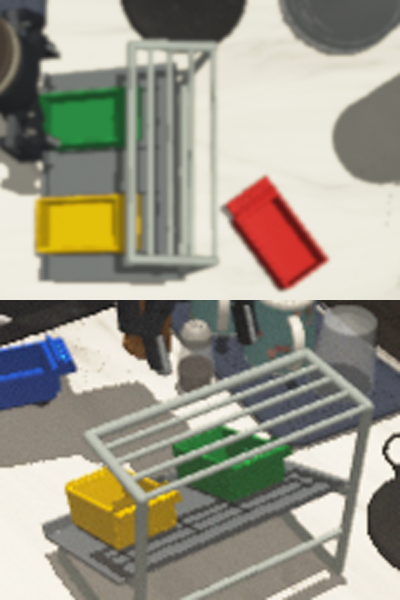

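The fingers stand square to the slope on both sides of the green tray (crop pixels (20,95) and (20,150) in the top view). Nothing is in the way, so I descend.

Call:
apply_moves --commands '[[[1,-0.018,-0.022,0.8,0,0,0],[1,-0.018,-0.022,1.6,0,0,0],[1,-0.018,-0.022,2.2,0,0,0],[1,-0.018,-0.022,2.52,0,0,0],[1,-0.018,-0.022,2.52,0,0,0],[1,-0.018,-0.022,2.52,0,0,0]]]'

```text
clock: 3.7
tool_pos: [0.6083, -0.2682, 0.0667]
eef_rot: [1.981, 1.939, -0.47]
contact_force: [0.4, 0.5, -0.4]
opening: 0.0855
```

Run:
```python
from plan import *
rel(tcp(RACK['g'],0))
```

```text
t 3.7 pos [ 0.6083 -0.2682  0.0667] open 0.0855 F [ 0.3708  0.5257 -0.4294] M [ 0.5076 -0.0797 -0.028 ]
target [ 0.6066 -0.2698  0.065 ] SHIFT [-0.016 -0.041  0.058] TURN [ 0.037 -0.011  0.009] rows>= 0.1
```

Call:
apply_moves --commands '[[[0,-0.016,-0.04,0.05,0,0,0],[0,-0.016,-0.04,0.05,0,0,0],[0,-0.016,-0.04,0.05,0,0,0],[0,-0.016,-0.04,0.05,0,0,0],[0,-0.016,-0.04,0.05,0,0,0],[0,-0.016,-0.04,0.05,0,0,0],[0,-0.016,-0.04,0.05,0,0,0]]]' --force 60

```text
clock: 4.4
tool_pos: [0.6076, -0.2689, 0.0666]
eef_rot: [1.98, 1.939, -0.467]
contact_force: [-1.3, 3.1, 6.2]
opening: 0.059
```

Run:
```python
from plan import *
rel(tcp(RACK['g'],0)); print(R.from_rotvec(status.observe()['eef_rot']).as_matrix())
```

```text
t 4.4 pos [ 0.6076 -0.2689  0.0666] open 0.059 F [-1.3103  3.1401  6.1579] M [ 0.4409  0.27   -0.133 ]
target [ 0.6066 -0.2698  0.065 ] SHIFT [-0.002 -0.025  0.046] TURN [ 0.051 -0.014  0.008] rows>= 0.1
[[ 0.0204  0.9998 -0.0038]
 [ 0.8917 -0.0199 -0.4523]
 [-0.4522  0.0059 -0.8919]]
```

Call:
apply_moves --commands '[[[0,0,0,-0.5,0,0,0],[0,0,0,-1.3,0,0,0],[0,0,0,-2.1,0,0,0],[0,0,0,-2.9,0,0,0],[0,0,0,-3.5,0,0,0],[0,0,0,-3.5,0,0,0],[0,0,0,-3.5,0,0,0]]]'

```text
clock: 5.1
tool_pos: [0.608, -0.2052, 0.1912]
eef_rot: [1.98, 1.939, -0.466]
contact_force: [-1.2, 0.1, -3.0]
opening: 0.0587
```

Run:
```python
from plan import *
s=status.observe()
o,r=tcp(seat('g',3,80)); print(s['joints'])
rel((np.array([.53,-.09,.22]),r)); rel((o,r))
```

```text
[-0.4068  0.5069  0.5653  1.7461  0.2548  0.9302 -0.077 ]
t 5.1 pos [ 0.608  -0.2052  0.1912] open 0.0587 F [-1.1903  0.1005 -3.0207] M [ 0.7491  0.0175 -0.0283]
target [ 0.53 -0.09  0.22] SHIFT [ 2.204 -2.    -1.936] TURN [ 3.01   2.374 12.473] rows>= 12.2
t 5.1 pos [ 0.608  -0.2052  0.1912] open 0.0587 F [-1.1903  0.1005 -3.0207] M [ 0.7491  0.0175 -0.0283]
target [0.5107 0.0142 0.1343] SHIFT [ 5.484 -2.547 -1.199] TURN [ 3.01   2.374 12.473] rows>= 12.2
```

Call:
apply_moves --commands '[[[0,2.2,-2,-1.94,3.01,2.37,12.47],[0,2.2,-2,-1.94,3.01,2.37,12.47],[0,2.2,-2,-1.94,3.01,2.37,12.47],[0,2.2,-2,-1.94,3.01,2.37,12.47],[0,2.2,-2,-1.94,3.01,2.37,12.47],[0,2.2,-2,-1.94,3.01,2.37,12.47],[0,2.2,-2,-1.94,3.01,2.37,12.47],[0,2.2,-2,-1.94,3.01,2.37,12.47]]]'

```text
clock: 5.9
tool_pos: [0.5292, -0.091, 0.2187]
eef_rot: [2.959, 0.539, -0.194]
contact_force: [-0.8, 0.3, -4.0]
opening: 0.0591
```

Run:
```python
from plan import *
s=status.observe()
o,r=tcp(seat('g',4,80)); print(s['joints'])
rel((o,r))
```

```text
[-0.593   0.397   0.7663  1.8005 -0.1212  1.1342 -1.0103]
t 5.9 pos [ 0.5292 -0.091   0.2187] open 0.0591 F [-0.7532  0.3408 -3.9935] M [ 0.2805 -0.1541 -0.0178]
target [0.5097 0.0144 0.1343] SHIFT [ 0.761 -2.835  1.738] TURN [1.026 0.825 4.201] rows>= 4.1
```

Call:
apply_moves --commands '[[[0,0.76,-2.83,1.74,1.03,0.82,4.2],[0,0.76,-2.83,1.74,1.03,0.82,4.2],[0,0.76,-2.83,1.74,1.03,0.82,4.2],[0,0.76,-2.83,1.74,1.03,0.82,4.2],[0,0.76,-2.83,1.74,1.03,0.82,4.2],[0,0.76,-2.83,1.74,1.03,0.82,4.2],[0,0.76,-2.83,1.74,1.03,0.82,4.2],[0,0.76,-2.83,1.74,1.03,0.82,4.2]]]'

```text
clock: 6.7
tool_pos: [0.5102, 0.0137, 0.1345]
eef_rot: [3.121, -0.355, -0.001]
contact_force: [0.2, -0.1, -3.5]
opening: 0.0596
```

```bash
cat > gfit.py <<'E'
from look import *
from plan import *
import fit as F
def held(c,tag,nt,ns,v0,win=True):
    ps={n:snap(n,n+tag) for n in('top','scene')}
    for n,p in ps.items(): F.setcam(n,p)
    m={'top':F.cmask(ps['top']['img'],c,nt),'scene':F.cmask(ps['scene']['img'],c,ns)}
    return ps,m
E
python3 - <<'E'
from gfit import *
s=status.observe(); print(s['joints'])
T=seat('g',4,80)
rel(tcp(T))
for n in('top','scene'):
    uv=F.proj(T[0][None],n)[0]; print(n,uv)
    p=snap(n,n+'3'); x,y=uv.astype(int); w=55
    cv2.imwrite(f'pics/{n}3c.png',cv2.resize(p['img'][y-w:y+w,x-w:x+w],(400,400),interpolation=cv2.INTER_CUBIC))
a,b=[cv2.imread(f'pics/{n}3c.png') for n in('top','scene')]; cv2.imwrite('pics/c3.png',np.hstack([a,b]))
E
```

```text
[-0.7474  0.4167  0.8047  2.015  -0.3919  0.8684 -1.5237]
t 6.7 pos [0.5102 0.0137 0.1345] open 0.0596 F [ 0.2468 -0.0588 -3.5378] M [-0.0618 -0.0327 -0.0182]
target [0.5097 0.0144 0.1343] SHIFT [-0.017 -0.014  0.004] TURN [0.002 0.003 0.01 ] rows>= 0.0
top [242.7008 253.6344]
scene [285.1092 201.5285]
```

View pics/c3.png

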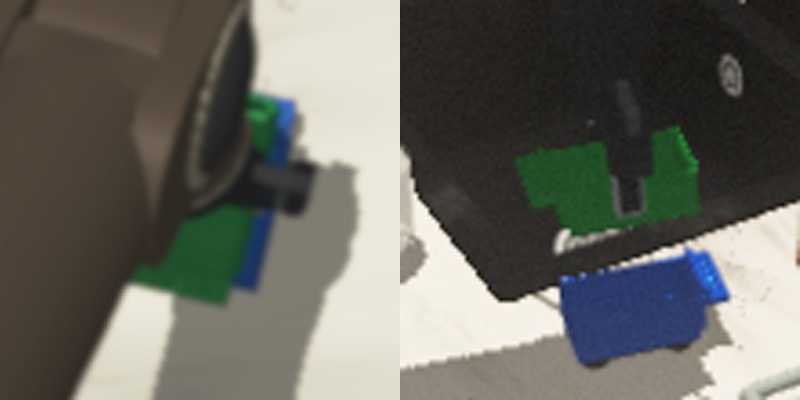

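The green tray hangs level in the gripper, with its ledge towards the robot (side view (530,170)). Blue is below it with its ledge away. I'll measure the held tray's offset in the hand from this picture.

```bash
cat > inhand.py <<'E'
from gfit import *
from scipy.optimize import minimize
def inhand(c,img,names=('scene',),grow=0):
    s=status.observe(); p,r=s['tool_pos'],R.from_rotvec(s['eef_rot'])
    rt=r*FLIP.inv()
    def T(u): # dx,dz mm of tray rel. to nominal grip, pitch deg
        rr=rt*R.from_euler('y',u[2],degrees=True); return p-rt.apply(np.array([-10,0,7.3])*1e-3)+rt.apply(np.array([u[0],0,u[1]])*1e-3),rr
    cost_d=[]
    for n in names:
        im=img[n]; R0=F.render(T([0,0,0]),n); near=cv2.dilate((R0>0).astype(np.uint8),np.ones((25,25)))
        ys,xs=np.nonzero(near); m=F.cmask(im,c,(xs.min(),ys.min(),xs.max(),ys.max()))
        gx=F.proj((p-rt.apply([0,0,-.0187*0])+rt.apply([0,.0,.0]))[None],n)[0]
        ig=np.zeros((480,640),bool)
        if n=='scene': ig[:int(gx[1])+12,int(gx[0])-10:int(gx[0])+11]=1
        cost_d.append((n,m,ig))
    def cost(u):
        e=0
        for n,m,ig in cost_d:
            d=F.render(T(u),n)-m; d[ig]=np.minimum(d[ig],0); e+=(cv2.GaussianBlur(d,(0,0),.7)**2).sum()
        return e
    b=minimize(cost,[0,0,0],method='Nelder-Mead',options=dict(initial_simplex=np.array([[0,0,0],[4,0,0],[0,4,0],[0,0,3.]]),xatol=.02,fatol=.02))
    return b.x,b.fun,cost(np.zeros(3)),cost_d[0][1].sum()
E
python3 - <<'E'
from inhand import *
img={'scene':cv2.imread('pics/scene3.png'),'top':cv2.imread('pics/top3.png')}
print('green',inhand('green',img))
m=F.cmask(img['scene'],'blue',(265,205,330,255))
for s in(40,75):
    F.SAT['blue']=s;print(F.fit({'scene':F.cmask(img['scene'],'blue',(265,200,330,260))},[.5243,.011,.009,-.228],0,fixz=True))
E
```

```text
green (array([-5.0196, -3.5177,  0.3123]), np.float64(6.1391841876107325), np.float64(67.07164544031048), np.float64(865.6705882352941))
(array([ 0.5244,  0.0087,  0.009 , -0.2268]), np.float64(6.277454750098404))
(array([ 0.5241,  0.0086,  0.009 , -0.2463]), np.float64(16.983573948938737))
```

Run:
```python
from inhand import *
img=cv2.imread('pics/top3.png'); s=status.observe(); p,r=s['tool_pos'],R.from_rotvec(s['eef_rot']); rt=r*FLIP.inv()
q=np.array([[0,0],[260,0],[256,90],[252,150],[325,150],[325,218],[240,215],[195,215],[150,275],[70,400],[0,400]])/(400/110)+[187,198]
ig=np.zeros((480,640),np.uint8); cv2.fillPoly(ig,[np.round(q).astype(np.int32)],1); ig=ig>0
for sat in(75,110):
    F.SAT['green']=sat; m=F.cmask(img,'green',(190,200,290,300))
    def T(u): return p-rt.apply(np.array([-10,0,7.3])*1e-3)+rt.apply(np.array([u[0],u[1],-2])*1e-3),rt*R.from_euler('z',u[2],degrees=True)
    def cost(u):
        d=F.render(T(u),'top')-m; d[ig]=0; return (cv2.GaussianBlur(d,(0,0),.7)**2).sum()
    b=minimize(cost,[-2,0,0],method='Nelder-Mead',options=dict(initial_simplex=np.array([[-2,0,0],[2,0,0],[-2,3,0],[-2,0,4.]]),xatol=.02,fatol=.02)); print(b.x,b.fun,[round(cost([x,b.x[1],b.x[2]]),1) for x in(-6,-4,-2,0,2)],m.sum())
```

```text
[-4.3107 -1.9165  0.6271] 5.602578840319939 [np.float64(11.3), np.float64(6.1), np.float64(16.3), np.float64(37.0), np.float64(62.3)] 646.1176470588234
[-5.2787 -2.0122  0.762 ] 10.235862600209996 [np.float64(11.7), np.float64(13.2), np.float64(27.1), np.float64(47.9), np.float64(72.9)] 577.478431372549
```

Both cameras agree that the tray sits about 4.7 mm off in x and 2 mm off sideways in the hand. I'll take that into account.

```bash
python3 - <<'E'
s=open('plan.py').read()
s=s.replace("def tcp(T,h=0.,gx=-10.,gz=26.):\n    o,r=T; return o+r.apply(np.array([gx,0,gz-18.7+h])","def tcp(T,h=0.,gx=-10.,gz=26.,gy=0.):\n    o,r=T; return o+r.apply(np.array([gx,gy,gz-18.7+h])")
s+="G=dict(gx=-5.3,gy=2.,gz=28.5)\n"
open('plan.py','w').write(s)
E
python3 - <<'E'
from plan import *
rel(tcp(seat('g',4,15),**G))
E
```

```text
t 6.8 pos [0.5101 0.0139 0.1344] open 0.0592 F [-0.5058 -0.4418 -2.3355] M [-0.0733 -0.0731  0.0281]
target [0.5047 0.0135 0.0718] SHIFT [-0.129  0.041  1.566] TURN [-0.001  0.004  0.007] rows>= 1.3
```

Call:
apply_moves --commands '[[[0,-0.13,0.04,0.4,0,0,0],[0,-0.13,0.04,0.9,0,0,0],[0,-0.13,0.04,1.3,0,0,0],[0,-0.13,0.04,1.56,0,0,0],[0,-0.13,0.04,1.56,0,0,0],[0,-0.13,0.04,1.56,0,0,0]]]'

```text
clock: 7.4
tool_pos: [0.5049, 0.0133, 0.0724]
eef_rot: [3.121, -0.356, -0.001]
contact_force: [-0.1, -0.4, -1.9]
opening: 0.0588
```

Run:
```python
from inhand import *
rel(tcp(seat('g',4,6),**G))
img={n:snap(n,n+'4')['img'] for n in('top','scene')}
print(inhand('green',img))
for n,(x,y) in(('top',(245,250)),('scene',(290,225))):
    w=45; cv2.imwrite(f'pics/{n}4c.png',cv2.resize(img[n][y-w:y+w,x-w:x+w],(400,400),interpolation=cv2.INTER_CUBIC))
a,b=[cv2.imread(f'pics/{n}4c.png') for n in('top','scene')]; cv2.imwrite('pics/c4.png',np.hstack([a,b]))
```

```text
t 7.4 pos [0.5049 0.0133 0.0724] open 0.0588 F [-0.1112 -0.4437 -1.8617] M [-0.0246 -0.0115  0.0196]
target [0.5047 0.0135 0.0628] SHIFT [-0.008 -0.003  0.239] TURN [0.001 0.002 0.006] rows>= 0.2
(array([-4.3889, -3.7112,  0.0631]), np.float64(6.652221008379935), np.float64(58.243240580599945), np.float64(810.0431372549019))
```

View pics/c4.png

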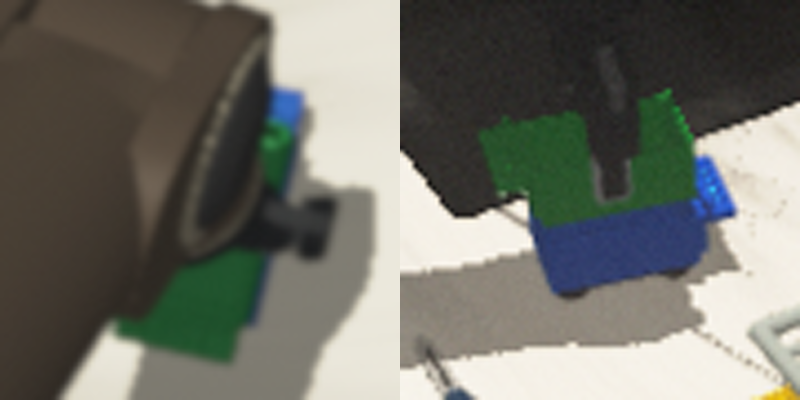

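Green hovers over blue's seat with its heel behind blue's lip (side view (690,200)). I'll descend slowly and watch the force.

Call:
apply_moves --commands '[[[0,-0.01,0,0.12,0,0,0],[0,-0.01,0,0.24,0,0,0],[0,-0.01,0,0.24,0,0,0]]]'

```text
clock: 7.8
tool_pos: [0.5045, 0.0137, 0.0627]
eef_rot: [-3.121, 0.356, 0.0]
contact_force: [-0.0, -0.5, -3.7]
opening: 0.0587
```

Call:
apply_moves --commands '[[[0,0,0,0.03,0,0,0],[0,0,0,0.05,0,0,0],[0,0,0,0.05,0,0,0]]]'

```text
clock: 8.1
tool_pos: [0.5044, 0.0137, 0.0607]
eef_rot: [-3.121, 0.356, 0.0]
contact_force: [0.0, 1.3, -2.3]
opening: 0.059
```

Call:
apply_moves --commands '[[[0,0,0,0.025,0,0,0],[0,0,0,0.025,0,0,0]]]'

```text
clock: 8.3
tool_pos: [0.5047, 0.0136, 0.0602]
eef_rot: [-3.12, 0.356, 0.0]
contact_force: [-1.1, 0.7, 5.7]
opening: 0.059
```

Call:
apply_moves --commands '[[[0,0,0,0.03,0,0,0],[0,0,0,0.03,0,0,0]]]'

```text
clock: 8.5
tool_pos: [0.5048, 0.0136, 0.06]
eef_rot: [-3.119, 0.356, 0.0]
contact_force: [-3.4, 0.7, 12.9]
opening: 0.059
```

Call:
apply_moves --commands '[[[0,0,0,-0.04,0,0,0],[0,0.05,0,-0.04,0,0,0],[0,0.08,0,-0.03,0,0,0],[0,0.08,0,-0.03,0,0,0]]]'

```text
clock: 8.9
tool_pos: [0.5081, 0.0128, 0.061]
eef_rot: [-3.119, 0.356, 0.0]
contact_force: [-0.1, -0.2, -3.6]
opening: 0.0587
```

Call:
apply_moves --commands '[[[0,0.03,0,0,0,0,0],[0,0.05,0,0,0,0,0],[0,0.05,0,0,0,0,0]]]'

```text
clock: 9.2
tool_pos: [0.5102, 0.0123, 0.0609]
eef_rot: [-3.12, 0.356, 0.0]
contact_force: [0.5, 0.7, -2.8]
opening: 0.059
```

Call:
apply_moves --commands '[[[0,0.03,0,0,0,0,0],[0,0.03,0,0,0,0,0],[0,0.03,0,0,0,0,0]]]'

```text
clock: 9.5
tool_pos: [0.511, 0.0121, 0.0608]
eef_rot: [-3.12, 0.356, 0.001]
contact_force: [-1.3, 0.3, -2.8]
opening: 0.0591
```

Call:
apply_moves --commands '[[[0,0.03,0,0,0,0,0],[0,0.03,0,0,0,0,0],[0,0.03,0,0,0,0,0]]]'

```text
clock: 9.8
tool_pos: [0.5111, 0.0121, 0.0605]
eef_rot: [-3.119, 0.355, 0.005]
contact_force: [-5.3, 1.8, -1.0]
opening: 0.0588
```

Lip contact came at TCP x ≈ 0.511. I back off 1 mm and lower it into the seat.

Call:
apply_moves --commands '[[[0,-0.025,0,0,0,0,0],[0,-0.025,0,0.04,0,0,0],[0,-0.025,0,0.08,0,0,0],[0,-0.025,0,0.08,0,0,0]]]'

```text
clock: 10.2
tool_pos: [0.5103, 0.0122, 0.0572]
eef_rot: [-3.12, 0.355, 0.004]
contact_force: [0.6, 1.1, -3.2]
opening: 0.0588
```

Call:
apply_moves --commands '[[[0,0,0,0.03,0,0,0],[0,0,0,0.03,0,0,0]]]'

```text
clock: 10.4
tool_pos: [0.5104, 0.0123, 0.0567]
eef_rot: [-3.119, 0.356, 0.004]
contact_force: [-5.5, 0.4, 10.1]
opening: 0.059
```

Call:
apply_moves --commands '[[[0,-0.01,0,0.01,0,0,0],[0,-0.01,0,0.012,0,0,0],[0,-0.01,0,0.012,0,0,0]]]'

```text
clock: 10.7
tool_pos: [0.5104, 0.0123, 0.0568]
eef_rot: [-3.118, 0.356, 0.003]
contact_force: [-3.1, 0.3, 7.6]
opening: 0.0591
```

Run:
```python
from inhand import *
rel(tcp(seat('g',0,0),**G)); print(R.from_rotvec(status.observe()['eef_rot']).as_matrix()[:,2])
img={'scene':snap('scene','scene5')['img']}
print(inhand('green',img))
```

```text
t 10.7 pos [0.5104 0.0123 0.0568] open 0.0591 F [-3.0787  0.2584  7.5818] M [-0.2143  0.4091  0.0119]
target [0.5086 0.0126 0.0568] SHIFT [-0.046  0.002 -0.   ] TURN [-0.021  0.017  0.006] rows>= 0.0
[-0.0016  0.0034 -1.    ]
(array([-4.6905, -3.8475,  0.7036]), np.float64(8.94477147827873), np.float64(58.95905820928988), np.float64(779.478431372549))
```

Call:
apply_moves --commands '[[[0,0,0,0.025,0,0,0],[0,0,0,0.03,0,0,0],[0,0,0,0.03,0,0,0],[0,0,0,0.03,0,0,0]]]'

```text
clock: 11.15
tool_pos: [0.5104, 0.0122, 0.0567]
eef_rot: [-3.117, 0.356, 0.003]
contact_force: [-7.6, 0.7, 20.7]
opening: 0.0588
```

Run:
```python
from plan import *
rel(tcp(seat('g',0,0),**G)); print(R.from_rotvec(status.observe()['eef_rot']).as_matrix()[:,2])
```

```text
t 11.15 pos [0.5104 0.0122 0.0567] open 0.0588 F [-7.5701  0.7029 20.7076] M [-0.3841  1.4666 -0.0746]
target [0.5086 0.0126 0.0568] SHIFT [-0.047  0.001 -0.002] TURN [-0.029  0.019  0.006] rows>= 0.0
[-0.0016  0.0046 -1.    ]
```

Call:
apply_moves --commands '[[[0,0,0,-0.02,0,0,0],[0,0,0,-0.02,0,0,0],[1,0,0,-0.03,0,0,0],[1,0,0,-0.03,0,0,0],[1,0,0,-0.03,0,0,0],[1,0,0,-0.03,0,0,0]]]'

```text
clock: 11.75
tool_pos: [0.5105, 0.0122, 0.0579]
eef_rot: [-3.117, 0.356, 0.003]
contact_force: [1.2, -0.4, -0.3]
opening: 0.0855
```

Call:
apply_moves --commands '[[[1,0,0,-0.3,0,0,0],[1,0,0,-1,0,0,0],[1,0,0,-2,0,0,0],[1,0,0,-3,0,0,0],[1,0,0,-3.8,0,0,0],[1,0,0,-3.8,0,0,0]]]'

```text
clock: 12.35
tool_pos: [0.5131, 0.011, 0.2146]
eef_rot: [-3.114, 0.356, -0.007]
contact_force: [0.9, 0.3, 0.5]
opening: 0.0854
```

Run:
```python
from plan import *
t=tcp(RACK['y'],100); rel((t[0]+[0,.04,.06],t[1]))
```

```text
t 12.35 pos [0.5131 0.011  0.2146] open 0.0854 F [0.8928 0.2677 0.4934] M [-0.0198 -0.0149  0.0422]
target [ 0.4906 -0.1826  0.2141] SHIFT [ 0.546  4.841 -0.023] TURN [ -3.004  -2.502 -12.447] rows>= 12.2
```

Call:
apply_moves --commands '[[[1,0.55,4.84,0,-3,-2.5,-12.45],[1,0.55,4.84,0,-3,-2.5,-12.45],[1,0.55,4.84,0,-3,-2.5,-12.45],[1,0.55,4.84,0,-3,-2.5,-12.45],[1,0.55,4.84,0,-3,-2.5,-12.45],[1,0.55,4.84,0,-3,-2.5,-12.45],[1,0.55,4.84,0,-3,-2.5,-12.45],[1,0.55,4.84,0,-3,-2.5,-12.45]]]'

```text
clock: 13.15
tool_pos: [0.4906, -0.1829, 0.2132]
eef_rot: [2.577, 1.302, -0.353]
contact_force: [0.3, 0.3, -1.3]
opening: 0.0854
```

Run:
```python
from plan import *
t=tcp(RACK['y'],100,gx=-13,gz=25); rel(t);print(status.observe()['joints'])
```

```text
t 13.15 pos [ 0.4906 -0.1829  0.2132] open 0.0854 F [ 0.2834  0.3052 -1.3093] M [ 0.3535 -0.1016 -0.0228]
target [ 0.4906 -0.2204  0.1518] SHIFT [-0.223  0.393  1.74 ] TURN [-1.023 -0.825 -4.191] rows>= 4.1
[-0.5219  0.3469  0.7243  1.8988  0.122   1.0358 -0.5221]
```

Call:
apply_moves --commands '[[[1,0,0,0,-1.02,-0.82,-4.19],[1,0,0,0,-1.02,-0.82,-4.19],[1,-0.05,0.1,0.4,-1.02,-0.82,-4.19],[1,-0.22,0.39,1.74,-1.02,-0.82,-4.19],[1,-0.22,0.39,1.74,-1.02,-0.82,-4.19],[1,-0.22,0.39,1.74,-1.02,-0.82,-4.19],[1,-0.22,0.39,1.74,-1.02,-0.82,-4.19],[1,-0.22,0.39,1.74,-1.02,-0.82,-4.19]]]'

```text
clock: 13.95
tool_pos: [0.4919, -0.2199, 0.1531]
eef_rot: [1.986, 1.935, -0.473]
contact_force: [0.7, 0.6, 0.1]
opening: 0.0854
```

Run:
```python
from look import *
from plan import *
rel(tcp(RACK['y'],0,gx=-13,gz=25))
a=snap('top','top6')['img'];b=snap('scene','scene6')['img']
p=cv2.resize(a[205:295,200:320],(400,300),interpolation=cv2.INTER_CUBIC);q=cv2.resize(b[170:260,240:360],(400,300),interpolation=cv2.INTER_CUBIC)
r=cv2.resize(a[180:300,300:460],(400,300),interpolation=cv2.INTER_CUBIC);s=cv2.resize(b[200:320,280:440],(400,300),interpolation=cv2.INTER_CUBIC)
cv2.imwrite('pics/c6.png',np.vstack([np.hstack([p,q]),np.hstack([r,s])]))
```

```text
t 13.95 pos [ 0.4919 -0.2199  0.1531] open 0.0854 F [0.6996 0.5633 0.1298] M [ 0.4878 -0.0271 -0.006 ]
target [ 0.4895 -0.2658  0.0627] SHIFT [-0.    -0.036  2.534] TURN [ 0.013 -0.008 -0.018] rows>= 2.0
```

View pics/c6.png

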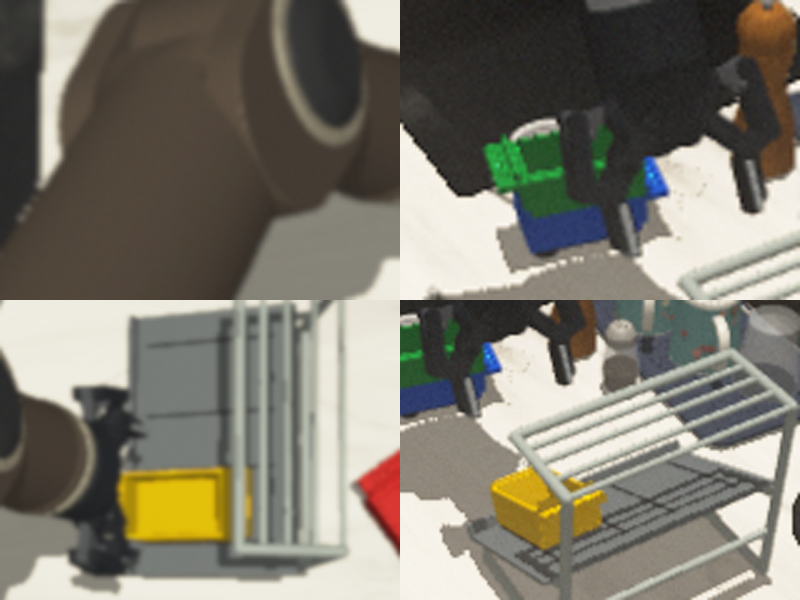

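Green sits flat on blue, and yellow is undisturbed with the fingers straddling it. I descend and grip.

Call:
apply_moves --commands '[[[1,0,-0.036,0.8,0,0,0],[1,0,-0.036,1.6,0,0,0],[1,0,-0.036,2.2,0,0,0],[1,0,-0.036,2.53,0,0,0],[1,0,-0.036,2.56,0,0,0],[1,0,-0.036,2.56,0,0,0]]]'

```text
clock: 14.65
tool_pos: [0.4896, -0.2661, 0.0619]
eef_rot: [1.986, 1.935, -0.473]
contact_force: [-0.1, 0.2, 0.6]
opening: 0.0854
```

Call:
apply_moves --commands '[[[0,0,-0.02,0,0,0,0],[0,0,-0.02,0,0,0,0],[0,0,-0.02,0,0,0,0],[0,0,-0.02,0,0,0,0],[0,0,-0.02,0,0,0,0],[0,0,-0.02,0,0,0,0],[0,0,-0.02,0,0,0,0]]]' --force 60

```text
clock: 15.35
tool_pos: [0.4896, -0.2655, 0.063]
eef_rot: [1.985, 1.935, -0.471]
contact_force: [-2.2, 4.8, 8.0]
opening: 0.0592
```

Run:
```python
from plan import *
rel(tcp(RACK['y'],0,gx=-13,gz=25))
```

```text
t 15.35 pos [ 0.4896 -0.2655  0.063 ] open 0.0592 F [-2.152   4.7706  7.9724] M [ 0.3866  0.4648 -0.1194]
target [ 0.4895 -0.2658  0.0627] SHIFT [-0.002  0.     0.009] TURN [ 0.025 -0.01  -0.014] rows>= 0.0
```

Call:
apply_moves --commands '[[[0,0,0,-0.5,0,0,0],[0,0,0,-1.3,0,0,0],[0,0,0,-2.1,0,0,0],[0,0,0,-2.9,0,0,0],[0,0,0,-3.7,0,0,0],[0,0,0,-4,0,0,0],[0,0,0,-4,0,0,0]]]'

```text
clock: 16.05
tool_pos: [0.492, -0.1916, 0.2072]
eef_rot: [1.984, 1.936, -0.464]
contact_force: [0.0, 0.6, -3.7]
opening: 0.0588
```

Run:
```python
from plan import *
s=status.observe()
o,r=tcp(seat('y',4,80)); print(s['joints'])
rel((np.array([.49,-.12,.235]),r)); rel((o,r))
```

```text
[-0.5741  0.2928  0.6626  2.0126  0.3711  0.9015 -0.1919]
t 16.05 pos [ 0.492  -0.1916  0.2072] open 0.0588 F [ 0.0182  0.5515 -3.6511] M [ 0.7602 -0.0244  0.0377]
target [ 0.49  -0.12   0.235] SHIFT [ 1.283 -0.084 -1.426] TURN [-2.237  2.848 -9.599] rows>= 9.6
t 16.05 pos [ 0.492  -0.1916  0.2072] open 0.0588 F [ 0.0182  0.5515 -3.6511] M [ 0.7602 -0.0244  0.0377]
target [0.5185 0.0124 0.1723] SHIFT [ 4.959  0.541 -1.521] TURN [-2.237  2.848 -9.599] rows>= 9.6
```

Call:
apply_moves --commands '[[[0,1.28,-0.08,-1.43,-2.24,2.85,-9.6],[0,1.28,-0.08,-1.43,-2.24,2.85,-9.6],[0,1.28,-0.08,-1.43,-2.24,2.85,-9.6],[0,1.28,-0.08,-1.43,-2.24,2.85,-9.6],[0,1.28,-0.08,-1.43,-2.24,2.85,-9.6],[0,1.28,-0.08,-1.43,-2.24,2.85,-9.6],[0,1.28,-0.08,-1.43,-2.24,2.85,-9.6],[0,1.28,-0.08,-1.43,-2.24,2.85,-9.6]]]'

```text
clock: 16.85
tool_pos: [0.4893, -0.1205, 0.2344]
eef_rot: [0.678, 3.008, -0.088]
contact_force: [0.2, -0.6, -2.3]
opening: 0.0594
```

Run:
```python
from plan import *
print(status.observe()['joints'])
rel(tcp(seat('y',5,60),gx=-10))
```

```text
[-0.3232  0.1688  0.4858  1.9505 -0.0215  0.989   1.2935]
t 16.85 pos [ 0.4893 -0.1205  0.2344] open 0.0594 F [ 0.2445 -0.6368 -2.2528] M [ 0.096   0.1188 -0.0188]
target [0.5194 0.0121 0.1523] SHIFT [0.873 3.403 1.853] TURN [-0.36   0.449 -1.541] rows>= 3.2
```

Call:
apply_moves --commands '[[[0,0.3,1.2,0,-0.36,0.45,-1.54],[0,0.87,3.4,0.6,-0.36,0.45,-1.54],[0,0.87,3.4,0.6,-0.36,0.45,-1.54],[0,0.87,3.4,1.85,-0.36,0.45,-1.54],[0,0.87,3.4,1.85,-0.36,0.45,-1.54],[0,0.87,3.4,1.85,-0.36,0.45,-1.54],[0,0.87,3.4,1.85,-0.36,0.45,-1.54]]]'

```text
clock: 17.55
tool_pos: [0.5203, 0.0109, 0.1539]
eef_rot: [0.36, 3.119, 0.0]
contact_force: [-0.7, -0.1, -1.9]
opening: 0.0594
```

Run:
```python
from inhand import *
rel(tcp(seat('y',5,60),gx=-10)); print(status.observe()['joints'])
img={n:snap(n,n+'7')['img'] for n in('top','scene')}
print('yellow',inhand('yellow',img))
F.SAT['green']=75
T=seat('g');print('green seat nominal',T[0])
m=F.cmask(img['scene'],'green',(250,190,345,260))
for ign in (None,):
    print(m.sum(),F.fit({'scene':m},[T[0][0],T[0][1],.047,YAWB+np.pi],0,fixz=True))
for n,(x,y) in(('top',(250,245)),('scene',(298,215))):
    w=50; cv2.imwrite(f'pics/{n}7c.png',cv2.resize(img[n][y-w:y+w,x-w:x+w],(400,400),interpolation=cv2.INTER_CUBIC))
a,b=[cv2.imread(f'pics/{n}7c.png') for n in('top','scene')]; cv2.imwrite('pics/c7.png',np.hstack([a,b]))
```

```text
t 17.55 pos [0.5203 0.0109 0.1539] open 0.0594 F [-0.6512 -0.0996 -1.9396] M [ 0.0207  0.0351 -0.0078]
target [0.5194 0.0121 0.1523] SHIFT [0.027 0.025 0.041] TURN [ 0.003  0.013 -0.015] rows>= 0.0
[-0.4049  0.3266  0.3596  1.9565 -0.1466  0.8816  1.3713]
yellow (array([ 2.7026, -1.3243, -0.4971]), np.float64(2.036498833794111), np.float64(21.202074470938207), np.float64(945.4274509803921))
green seat nominal [0.5038 0.0157 0.047 ]
1013.2666666666667 (array([0.5039, 0.0112, 0.047 , 2.9103]), np.float64(13.905210344641459))
```

View pics/c7.png

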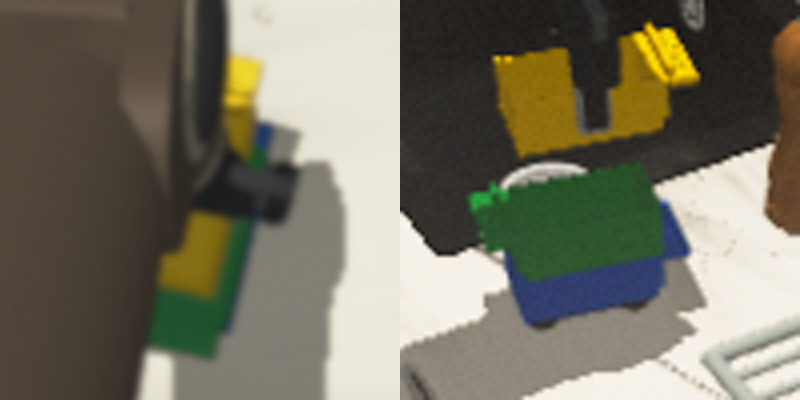

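The side view shows green squarely on blue (fit: x 0.504, yaw 2.910, as expected), yellow level above it with its ledge away (660,50). I correct for the grip offset and go down.

```bash
echo 'Y=dict(gx=-12.7,gy=-1.85,gz=25.8)' >> plan.py
python3 - <<'E'
from plan import *
rel(tcp(seat('y',4,12),**Y)); print('bead contact z',tcp(seat('y',4,4),**Y)[0],'seat',tcp(seat('y',0,0),**Y)[0])
E
```

```text
t 17.65 pos [0.5205 0.0113 0.1543] open 0.0589 F [-0.4984 -0.3311 -1.6966] M [ 0.0103  0.0104 -0.0388]
target [0.5154 0.0112 0.1041] SHIFT [ 0.127 -0.033  1.255] TURN [ 0.009  0.02  -0.011] rows>= 1.0
bead contact z [0.5154 0.0112 0.0961] seat [0.5115 0.0121 0.0921]
```

Call:
apply_moves --commands '[[[0,0.127,-0.033,0.3,0,0,0],[0,0.127,-0.033,0.8,0,0,0],[0,0.127,-0.033,1.1,0,0,0],[0,0.127,-0.033,1.25,0,0,0],[0,0.127,-0.033,1.25,0,0,0]]]'

```text
clock: 18.15
tool_pos: [0.5149, 0.0111, 0.1036]
eef_rot: [0.36, 3.119, 0.001]
contact_force: [-0.5, 0.9, -1.3]
opening: 0.059
```

Run:
```python
from inhand import *
rel(tcp(seat('y',4,6),**Y))
img={'scene':snap('scene','scene8')['img']}; print(inhand('yellow',img))
```

```text
t 18.15 pos [0.5149 0.0111 0.1036] open 0.059 F [-0.4553  0.8978 -1.3217] M [ 0.0177  0.0535 -0.0294]
target [0.5154 0.0112 0.0981] SHIFT [-0.011  0.005  0.138] TURN [ 0.005  0.011 -0.012] rows>= 0.1
(array([ 1.9166, -1.6626, -0.3462]), np.float64(2.515531687146259), np.float64(14.357172049162095), np.float64(874.0509803921568))
```

Call:
apply_moves --commands '[[[0,-0.01,0,0.07,0,0,0],[0,-0.01,0,0.13,0,0,0],[0,-0.01,0,0.13,0,0,0]]]'

```text
clock: 18.5
tool_pos: [0.5158, 0.011, 0.099]
eef_rot: [0.36, 3.118, 0.001]
contact_force: [0.4, -0.5, -2.1]
opening: 0.0591
```

Call:
apply_moves --commands '[[[0,0,0,0.025,0,0,0],[0,0,0,0.025,0,0,0]]]'

```text
clock: 18.7
tool_pos: [0.5158, 0.011, 0.098]
eef_rot: [0.36, 3.118, 0.001]
contact_force: [0.4, 0.1, -1.3]
opening: 0.0592
```

Call:
apply_moves --commands '[[[0,0,0,0.025,0,0,0],[0,0,0,0.025,0,0,0]]]'

```text
clock: 18.9
tool_pos: [0.5158, 0.011, 0.097]
eef_rot: [0.36, 3.118, 0.001]
contact_force: [0.8, 0.1, -2.2]
opening: 0.0591
```

Call:
apply_moves --commands '[[[0,0,0,0.025,0,0,0],[0,0,0,0.025,0,0,0]]]'

```text
clock: 19.1
tool_pos: [0.5158, 0.011, 0.0959]
eef_rot: [0.36, 3.118, 0.001]
contact_force: [-0.3, 1.0, -1.8]
opening: 0.0593
```

Call:
apply_moves --commands '[[[0,0,0,0.02,0,0,0],[0,0,0,0.02,0,0,0]]]'

```text
clock: 19.3
tool_pos: [0.5158, 0.011, 0.0956]
eef_rot: [0.36, 3.118, 0.002]
contact_force: [-3.6, 0.8, 6.7]
opening: 0.0591
```

Bead contact came at z 0.0957 (predicted 0.0961). I lift slightly and slide towards green's lip.

Call:
apply_moves --commands '[[[0,0,0,-0.03,0,0,0],[0,0.05,0,-0.03,0,0,0],[0,0.09,0,-0.02,0,0,0],[0,0.09,0,-0.02,0,0,0]]]'

```text
clock: 19.7
tool_pos: [0.5124, 0.0119, 0.0964]
eef_rot: [0.359, 3.118, 0.002]
contact_force: [-0.1, 0.1, -2.2]
opening: 0.0585
```

Call:
apply_moves --commands '[[[0,0.03,0,0,0,0,0],[0,0.03,0,0,0,0,0],[0,0.03,0,0,0,0,0]]]'

```text
clock: 20.0
tool_pos: [0.5115, 0.0121, 0.0964]
eef_rot: [0.359, 3.117, 0.002]
contact_force: [1.8, -0.3, -2.3]
opening: 0.0588
```

Call:
apply_moves --commands '[[[0,0.03,0,0,0,0,0],[0,0.03,0,0,0,0,0],[0,0.03,0,0,0,0,0]]]'

```text
clock: 20.3
tool_pos: [0.5106, 0.0124, 0.0965]
eef_rot: [0.359, 3.117, 0.002]
contact_force: [2.0, -0.2, -3.4]
opening: 0.059
```

Call:
apply_moves --commands '[[[0,0.025,0,0,0,0,0],[0,0.025,0,0,0,0,0],[0,0.025,0,0,0,0,0]]]'

```text
clock: 20.6
tool_pos: [0.5096, 0.0126, 0.0965]
eef_rot: [0.359, 3.117, 0.002]
contact_force: [1.8, -0.1, -3.3]
opening: 0.0592
```

Call:
apply_moves --commands '[[[0,0.02,0,0,0,0,0],[0,0.02,0,0,0,0,0],[0,0.02,0,0,0,0,0]]]'

```text
clock: 20.9
tool_pos: [0.5088, 0.0128, 0.0965]
eef_rot: [0.359, 3.117, 0.002]
contact_force: [2.7, -0.5, -3.2]
opening: 0.0588
```

Run:
```python
from inhand import *
rel(tcp(seat('y',0,4),**Y))
img={'scene':snap('scene','scene9')['img']}; print(inhand('yellow',img))
for tag in ('scene7','scene8','scene9'):
    im=cv2.imread(f'pics/{tag}.png'); m=F.cmask(im,'green',(250,190,345,260)); my=F.cmask(im,'yellow',(250,150,345,260)); mb=F.cmask(im,'blue',(250,190,345,260))
    T=seat('g'); ig={'scene':cv2.dilate((my>.3).astype(np.uint8),np.ones((5,5)))>0}
    v,f=F.fit({'scene':m},[T[0][0],T[0][1],.047,YAWB+np.pi],0,ig,fixz=True)
    dv=R.from_euler('z',-YAWB).apply([v[0]-T[0][0],v[1]-T[0][1],0]); print(tag,v,f,'blue-frame diff mm',dv*1e3)
```

```text
t 20.9 pos [0.5088 0.0128 0.0965] open 0.0588 F [ 2.7167 -0.4522 -3.2175] M [-0.1411 -0.6899  0.064 ]
target [0.5115 0.0121 0.0961] SHIFT [-0.07  -0.003  0.009] TURN [ 0.012  0.03  -0.011] rows>= 0.1
(array([ 2.7916, -0.8412, -0.8849]), np.float64(1.3882793327371803), np.float64(17.445932107549556), np.float64(870.4352941176471))
scene7 [0.5039 0.0112 0.047  2.9103] 13.905210344641459 blue-frame diff mm [ 1.0947 -4.4136  0.    ]
scene8 [0.5048 0.0127 0.047  2.916 ] 17.155344454052475 blue-frame diff mm [ 1.6279 -2.7756  0.    ]
scene9 [0.5026 0.0153 0.047  2.971 ] 24.857606644749282 blue-frame diff mm [-1.0744 -0.6707  0.    ]
```

Pushing yellow's heel on green's lip slid green through its seat play, to its bead. I back off 1 mm and lower.

Call:
apply_moves --commands '[[[0,-0.025,0,0,0,0,0],[0,-0.025,0,0.03,0,0,0],[0,-0.025,0,0.07,0,0,0],[0,-0.025,0,0.08,0,0,0],[0,-0.025,0,0.08,0,0,0]]]'

```text
clock: 21.45
tool_pos: [0.5102, 0.0125, 0.0934]
eef_rot: [0.359, 3.116, 0.002]
contact_force: [3.4, -0.9, 0.1]
opening: 0.059
```

Call:
apply_moves --commands '[[[0,0,0,0.025,0,0,0],[0,0,0,0.025,0,0,0]]]'

```text
clock: 21.65
tool_pos: [0.5106, 0.0125, 0.0926]
eef_rot: [0.359, 3.115, 0.002]
contact_force: [4.3, -0.7, 0.6]
opening: 0.0589
```

Call:
apply_moves --commands '[[[0,-0.01,0,0.02,0,0,0],[0,-0.01,0,0.025,0,0,0],[0,-0.01,0,0.025,0,0,0]]]'

```text
clock: 21.95
tool_pos: [0.5111, 0.0124, 0.092]
eef_rot: [0.359, 3.115, 0.002]
contact_force: [2.1, -1.1, 6.4]
opening: 0.0587
```

Call:
apply_moves --commands '[[[0,0,0,0.02,0,0,0],[0,0,0,0.02,0,0,0],[0,0,0,0.02,0,0,0]]]'

```text
clock: 22.25
tool_pos: [0.5112, 0.0123, 0.092]
eef_rot: [0.359, 3.115, 0.003]
contact_force: [1.0, -1.2, 10.7]
opening: 0.0595
```

Run:
```python
from inhand import *
rel(tcp(seat('y',0,0),**Y)); print(R.from_rotvec(status.observe()['eef_rot']).as_matrix()[:,2])
im=snap('scene','scene10')['img']; t=snap('top','top10')['img']
print(inhand('yellow',{'scene':im}))
for n,i,(x,y) in(('top',t,(250,245)),('scene',im,(298,222))):
    w=40; cv2.imwrite(f'pics/{n}10c.png',cv2.resize(i[y-w:y+w,x-w:x+w],(400,400),interpolation=cv2.INTER_CUBIC))
a,b=[cv2.imread(f'pics/{n}10c.png') for n in('top','scene')]; cv2.imwrite('pics/c10.png',np.hstack([a,b]))
```

```text
t 22.25 pos [0.5112 0.0123 0.092 ] open 0.0595 F [ 0.9588 -1.2418 10.6783] M [-0.4054  0.2243  0.1103]
target [0.5115 0.0121 0.0921] SHIFT [-0.009 -0.005 -0.003] TURN [ 0.018  0.042 -0.01 ] rows>= 0.0
[ 0.0062  0.0011 -1.    ]
(array([ 2.6876, -0.8301, -0.0887]), np.float64(3.003029875158428), np.float64(19.0999475662128), np.float64(861.5647058823529))
```

View pics/c10.png

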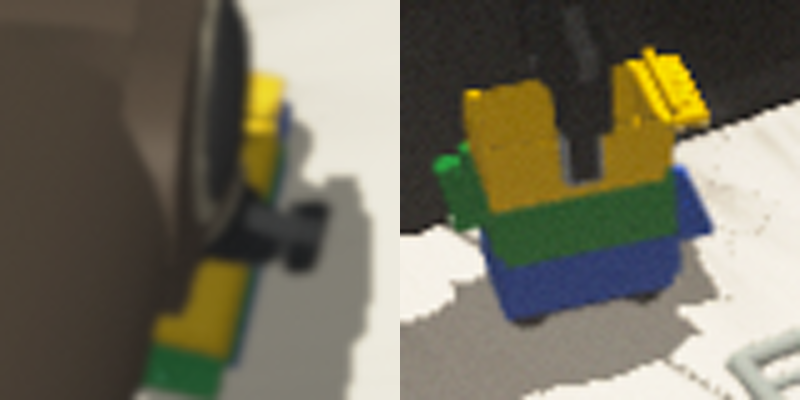

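Yellow lies flat in green's seat: z 0.0920 against 0.0921 predicted, 3.7 mm below bead contact, level, pressed at 10.7 N. I release and withdraw.

Call:
apply_moves --commands '[[[0,0,0,0.005,0,0,0],[0,0,0,0.005,0,0,0],[0,0,0,-0.005,0,0,0],[1,0,0,-0.01,0,0,0],[1,0,0,-0.01,0,0,0],[1,0,0,-0.01,0,0,0],[1,0,0,-0.01,0,0,0]]]'

```text
clock: 23.05
tool_pos: [0.5108, 0.0124, 0.0921]
eef_rot: [0.359, 3.116, 0.003]
contact_force: [-0.6, -0.9, -0.7]
opening: 0.0854
```

Call:
apply_moves --commands '[[[1,0,0,-0.3,0,0,0],[1,0,0,-1,0,0,0],[1,0,0,-2,0,0,0],[1,0,0,-3,0,0,0],[1,0,0,-4,0,0,0],[1,0,0,-4,0,0,0]]]'

```text
clock: 23.65
tool_pos: [0.5126, 0.012, 0.2582]
eef_rot: [0.359, 3.107, 0.008]
contact_force: [-0.2, 0.7, -0.1]
opening: 0.0853
```

Call:
apply_moves --commands '[[[1,0,4,-0.5,0,0,0],[1,0,4,-0.5,0,0,0],[1,0,5,-0.5,0,0,0],[1,0,5,-0.5,0,0,0],[1,0,6,-0.5,0,0,0],[1,0,6,-0.5,0,0,0],[1,0,6,-0.5,0,0,0],[1,0,6,-0.5,0,0,0]]]'

```text
clock: 24.45
tool_pos: [0.5669, 0.244, 0.2798]
eef_rot: [0.361, 3.107, 0.006]
contact_force: [-0.5, 1.2, -0.6]
opening: 0.0854
```

Run:
```python
from inhand import *
print(status.observe()['clock'],status.observe()['contact_force'])
im={n:snap(n,n+'11')['img'] for n in('top','scene')}
F.SAT['green']=75
box={'top':(215,190,290,300),'scene':(250,160,345,265)}
M={c:{n:F.cmask(im[n],c,box[n]) for n in im} for c in('blue','green','yellow')}
for c,T,yaw in(('yellow',seat('y'),YAWB),('green',seat('g'),YAWB+np.pi)):
    ig=None
    ign={n:(cv2.dilate((M['yellow'][n]>.3).astype(np.uint8),np.ones((3,3)))>0) if c=='green' else np.zeros((480,640),bool) for n in im}
    for k in(['top','scene'],['top'],['scene']):
        v,f=F.fit({n:M[c][n] for n in k},[*T[0],yaw],0,ign,fixz=len(k)==1)
        print(c,k,v,round(f,1),'nominal',T[0],'blue-frame diff',R.from_euler('z',-YAWB).apply(v[:3]-T[0])*1e3,'dyaw',v[3]-yaw)
a=cv2.resize(im['top'][200:300,200:300],(400,400),interpolation=cv2.INTER_CUBIC);b=cv2.resize(im['scene'][165:265,250:350],(400,400),interpolation=cv2.INTER_CUBIC)
cv2.imwrite('pics/c11.png',np.hstack([a,b]))
```

```text
24.45 [-0.4792  1.1753 -0.6092]
yellow ['top', 'scene'] [ 0.522   0.0094  0.0843 -0.2215] 31.6 nominal [0.5243 0.011  0.085 ] blue-frame diff [-1.9299 -2.0764 -0.7068] dyaw 0.0064764598400252615
yellow ['top'] [ 0.5207  0.0095  0.085  -0.2178] 19.9 nominal [0.5243 0.011  0.085 ] blue-frame diff [-3.1265 -2.2644  0.    ] dyaw 0.010152783095832174
yellow ['scene'] [ 0.5232  0.0082  0.085  -0.2229] 5.3 nominal [0.5243 0.011  0.085 ] blue-frame diff [-0.4828 -3.0016  0.    ] dyaw 0.005124258339089666
green ['top', 'scene'] [0.5036 0.0148 0.0458 2.9342] 8.9 nominal [0.5038 0.0157 0.047 ] blue-frame diff [ 0.0096 -0.9204 -1.246 ] dyaw 0.02064901485813886
green ['top'] [0.5033 0.0149 0.047  2.9415] 6.9 nominal [0.5038 0.0157 0.047 ] blue-frame diff [-0.289  -0.9545  0.    ] dyaw 0.027940630497714114
green ['scene'] [0.5035 0.0133 0.047  2.9106] 1.6 nominal [0.5038 0.0157 0.047 ] blue-frame diff [ 0.1877 -2.504   0.    ] dyaw -0.0030341413150312135
```

View pics/c11.png

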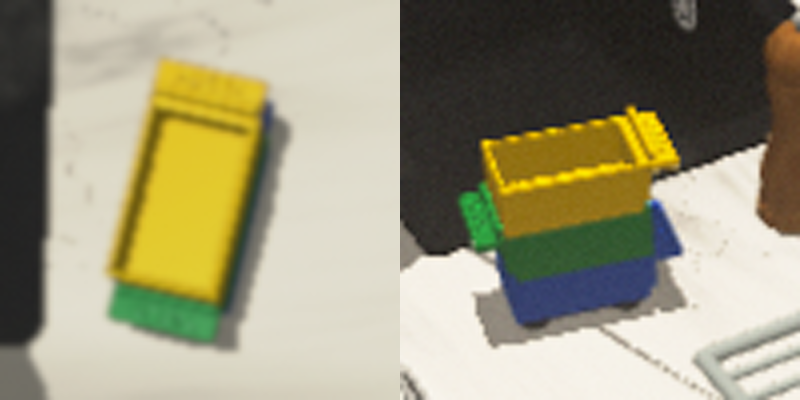

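```bash
python3 -c "
from workcell import close_job,status
s=status.observe();print(s['clock'],s['tool_pos'],s['contact_force']);print(close_job())"
```

```text
24.55 [0.56714125 0.24379381 0.2800826 ] [-0.3763851  -0.21118899  0.57990498]
the job is handed in; nothing more can be done
None
```

The green tray is on the blue one and the yellow tray is on the green one, with ledges pointing to the robot and away from it in turn. I handed the job in at 24.6 s with the gripper clear of everything.

**How each tray was seated:** I slid it until its heel met the lip of the tray below, backed off 1 mm and lowered it into the seat. It came to rest about 3.7 mm below the height where its foot had rested on the bead.
- **Green:** pressed at about 10 N, with one overshoot to about 21 N.
- **Yellow:** pressed at about 11 N.

**Last checks:**
- **Height and direction:** the final camera fits put both trays within about 1.3 mm of the seated height. Their direction is within 0.6° (yellow) and 1.6° (green) of blue's.
- **Sideways:** the cameras put the trays about 1 to 2.7 mm to one side of blue, and do not fully agree with each other. The arm's own readings put green and yellow on the same line to about 0.2 mm, so part of that is probably calibration.
- **Green moved slightly:** pushing yellow against green's lip slid green about 2 mm, within its seat play. It still fitted as seated afterwards.
- **Bystanders:** I measured no contact with them, but made no separate check of their positions at the end.

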